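# Lay the printing kit on its outline cards

## Robot

A 6-joint arm with a two-finger parallel gripper is mounted at the origin on the work surface. World frame = base frame: x ahead of the robot, y to its left, z up, the work surface at z = 0. Lengths are in m, angles in rad, forces in N, time in s.
With the tool pointing down it reaches from about 0.3 to 1 m from the base axis. Payload 5.1 kg.
Tool frame: the origin (TCP) lies on the centre line of the jaws, within the pads' length; the fingertips stand 19 mm ahead of it and the grasp point (between the pads) is the TCP (tip_extent is the distance from the TCP to the fingertips, in m); z points along the fingers, y is the line along which they close (so a half turn about z gives the same grasp; the last joint's range is limited). The gripper opens to 95 mm and grips with 3 to 60 N. Pads are 20 mm wide; open, the fingers measure 119 mm over their backs; the gripper's body (75 mm by 180 mm) begins 59 mm behind the grasp point.
Start: joints at [1.188, 0.124, 1.65, -0, 1.367, -0.083], TCP at [0.192, 0.621, 0.234] pointing down, gripper open.
Joint ranges: [-2.61, 2.61], [-1.02, 2.33], [0.03, 2.71], [-1.35, 4.49], [0.32, 2.68], [-2.91, 2.91]. Speed limits (rad/s): [2.57, 2.57, 3.14, 3.14, 3.14, 3.14].

## Interface

Orientations are given as [roll, pitch, yaw] about the fixed x, y, z axes, in that order (R = Rz(yaw) Ry(pitch) Rx(roll)).
In Python, from station import sense, grab_frame, camera_info, hand_in, spot_in, cut_out, tip_extent gives the robot as it stands.
- The arm moves only by the shell command python3 -m crank 'ROWS'. ROWS is JSON, a list of rows, each a list of 3 entries, a list of its own where there are three numbers: the finger opening in mm, from 0 to 95.1, then the shift along the world's x, y, z in mm, then the turn, a rotation vector about the world's x, y, z in rad. A call has 1 to 5 rows; each row shifts and turns the commanded pose from where the row before left it; what a row does not reach is not made up. A row lasts 1/12 s, in which the tool goes at most 41.7 mm and 7.16 degrees, less where a joint would pass 70% of its speed; a pose out of reach is approached as far as the arm can. A call with a gripper value outside its range is refused whole. The fingers move at their own pace and stop on an object; the grip force is fixed at half the most. Time passes only in rows, so rows that do not move let the fingers close. It gives the time, the measured TCP pose, the force, the opening and the grip force at its end, in the units of the state.
- sense(): the state, without advancing time (a new reading comes with each control period).
- grab_frame(name): name is "side" or "top" or "wrist"; returns (picture, depth): 480x640x3 uint8, red, green, blue; 480x640 float32, m along the optical axis (not along the pixel's ray), 0 where there is no reading.
- camera_info(name): a dict with "mtx" (3x3 intrinsics, pixels), "world_to_cam" (4x4, takes a point from world to camera coordinates). Camera axes: x right, y up, looking along -z (the intrinsics and any distortion apply to the point x, -y, -z); pixel columns grow to the right and rows downward; lengths in m; the calibration is good to about 2 mm. A picture is of the moment at which its call begins: read the wrist's pose just before it. camera_info takes no time and is no camera call; for the wrist camera it gives the pose at the moment of the call.
- hand_in(): hands the job in; it is judged then, once.
Trained networks look in the newest picture that a camera, given by its name, has taken for a name from the list of things; names that differ only in an ending like _2 or _b are one class to them, and where a whole thing is asked for, a point or a joint stands for the part that bears it (a point fixed in the world has none). Each returns a list of dicts, best first, with "p" (0 to 1); they miss things now and then, are a little off and sometimes report something else, mostly with a low value. They report only what shows in the picture. A call takes as long as a camera call. They do not tell look-alikes from the thing itself.
- spot_in(camera, name): "bbox" ([centre column, centre row, width, height] in pixels, round what is visible of it).
- cut_out(camera, name): "pixels" (480x640 bool, what is visible of it) and "bbox" ([centre column, centre row, width, height] in pixels, round what is visible of it).
The state is a dict: "time_s": time; "qpos": joint angles; "qd": joint speeds; "effort": joint torques, N m; "ee_pos": TCP position; "eef_rot": TCP orientation; "wrist_force": force on the tool from outside, world axes, zero at the start; "torque": the same for the moment, N m; "gripper_width": finger opening in m; "grasp_force": force on a finger pad.
Only numpy, scipy, OpenCV 4.12 (cv2) and the standard library are available. Lean on these libraries where they do the work, as an engineer would, in place of code of your own. Each camera call takes 0.05 s, during which the arm holds its last target. There are 200 camera calls.

## Task

Get this craft place ready for the next participant: put each of the four tools (tape roll, ink jar, printing block, cutter) on the white card that carries its outline, centred on the outline; the block and the cutter lie along theirs, either way round. Keep every tool the way up it is now, let go of it, and leave the juice carton and the water bottle standing where they are.

Things in the scene. Friction and masses are not known exactly. Their poses are not given: they have to be found in the camera images.
- tape: Roll of cream masking tape lying flat: a ring of 60 mm outside diameter, 38 mm hole, 24 mm high. Loose, about 60 g. Origin: centre of its underside; z up along its axis; yaw is of no importance.
- jar: Small closed ink jar standing upright, white body with a blue lid: a plain cylinder of 44 mm diameter (body 43 mm), 50 mm high, lid from 34 mm up. Loose, about 90 g. Origin: centre of its underside; z up along its axis; yaw is of no importance.
- block: Wooden printing block: a base 44 mm (x) by 64 mm (y) by 22 mm high, with a dark upright grip ridge centred on top, 16 mm (x) by 44 mm (y), from 22 to 50 mm high. Loose, about 80 g. Origin: centre of the base's underside; y along its long side; z up.
- cutter: Orange craft cutter lying flat, 130 mm long (y) in all. Its orange handle is 22 mm wide (x), 16 mm high and runs from y = -65 to +39 mm; a steel nose 10 mm wide and 14 mm high continues to y = +65 mm. It has a black thumb slide (1.5 mm proud) on top around y = +5 mm and a black tail end. Loose, about 50 g. Origin: middle of its length, on its underside; y along it towards the nose; z up.
- card_tape: White card, fixed flat on the table, 80 mm (its x) by 146 mm (its y) and 3 mm thick, printed with a dark ring of 62 mm outside and 38 mm inside diameter, centred on the card: the outline of the tape roll. Origin: centre of the card's underside, 3 mm below its printed top face; z up.
- card_jar: White card, fixed flat on the table, 80 mm (its x) by 146 mm (its y) and 3 mm thick, printed with a solid dark disc of 46 mm diameter, centred on the card: the outline of the ink jar. Origin: centre of the card's underside, 3 mm below its printed top face; z up.
- card_block: White card, fixed flat on the table, 80 mm (its x) by 146 mm (its y) and 3 mm thick, printed with a solid dark rectangle, 46 mm (x) by 66 mm (y), centred on the card: the outline of the printing block. Origin: centre of the card's underside, 3 mm below its printed top face; z up.
- card_cutter: White card, fixed flat on the table, 80 mm (its x) by 146 mm (its y) and 3 mm thick, printed with a long dark shape, 132 mm along y, 24 mm wide and narrowing to 12 mm at the +y end, centred on the card: the outline of the cutter. Origin: centre of the card's underside, 3 mm below its printed top face; z up.
- carton: Yellow juice carton, a bystander, standing 120 mm high, 40 mm (x) by 55 mm (y), about 220 g. Origin: centre of its underside. To be left alone.
- bottle: Clear water bottle with a blue cap, a bystander, standing 200 mm high, 64 mm diameter, about 400 g. Origin: centre of its underside. To be left alone.
Things that resemble listed ones, but are neither listed nor needed, are in the scene too. Several things look just like the tape: the one meant starts farthest to the robot's left.

How it is judged:
By the outcome, as a careful person would: the job done as asked, in the order asked, and still so for the second after the job is handed in, with the robot touching nothing.
It also fails if it takes over 102 s, if anything falls off the work surface, if the arm or the gripper's body presses on something with over 40 N, if the wrist force passes 120 N, or if a joint passes its speed limit or range.

## Working session

There is one attempt and no reset: what is moved stays moved. The work goes in short steps, Python scripts to look and compute and a shell command to move; the robot and the scene stay as the last step left them, time stands still between calls to the robot, and variables do not carry over. Pictures are saved under pics/ and viewed, at most 14 in all, crops included, and the job is handed in when it is done.

```bash
mkdir -p pics; ls
python3 - <<'E'
from station import *
import cv2
s=sense();print(s)
print(tip_extent)
for n in("top","side","wrist"):
    p,d=grab_frame(n);cv2.imwrite(f"pics/{n}0.png",p[...,::-1])
    i=camera_info(n);print(n,i)
E
```

```text
pics
{'time_s': 0.0, 'qpos': array([ 1.18841764e+00,  1.24495339e-01,  1.65168944e+00, -4.11005713e-05,
        1.36747190e+00, -8.25886544e-02]), 'qd': array([-0.00158037,  0.0007655 ,  0.0016461 , -0.00225332,  0.0007428 ,
       -0.0001857 ]), 'effort': array([ 9.26402536e-04, -4.17587042e+01, -3.59941471e+01,  7.75455125e-02,
        4.90973541e-02, -1.95312887e-04]), 'ee_pos': array([0.19176205, 0.62043501, 0.23238419]), 'eef_rot': array([-3.13953234e+00, -1.30172218e-04,  2.84181082e+00]), 'wrist_force': array([1.17469958, 0.62347831, 0.58475815]), 'torque': array([ 0.03261357,  0.04599831, -0.05967706]), 'grasp_force': 0.0, 'gripper_width': 0.09506211429465876}
0.019
top {'mtx': array([[463.16875022,   0.        , 319.93289529],
       [  0.        , 463.16875022, 243.78665453],
       [  0.        ,   0.        ,   1.        ]]), 'world_to_cam': array([[-1.20421297e-02, -9.99927473e-01, -1.87317779e-04,
        -1.57407358e-04],
       [ 9.92907622e-01, -1.19797478e-02,  1.18283304e-01,
        -6.07424722e-01],
       [-1.18276970e-01,  1.23839364e-03,  9.92979871e-01,
     
[... 268 characters left out ...]
   ]]), 'world_to_cam': array([[ 0.99942584, -0.03317157, -0.00690201, -0.60592065],
       [ 0.02962866,  0.75682247,  0.65294861, -0.04108471],
       [-0.01643573, -0.65277821,  0.75737076, -1.1844323 ],
       [ 0.        ,  0.        ,  0.        ,  1.        ]])}
wrist {'mtx': array([[358.02263584,   0.        , 325.02465043],
       [  0.        , 358.02263584, 238.04675989],
       [  0.        ,   0.        ,   1.        ]]), 'world_to_cam': array([[ 0.2952496 ,  0.95541796, -0.002046  , -0.64909563],
       [-0.92445775,  0.28514001, -0.25312652,  0.02830772],
       [-0.24125823,  0.07662694,  0.96743102, -0.38900443],
       [ 0.        ,  0.        ,  0.        ,  1.        ]])}
```

View pics/top0.png

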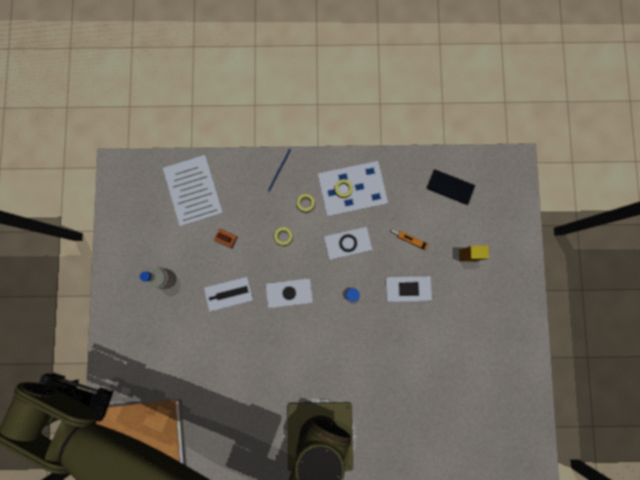

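View pics/side0.png

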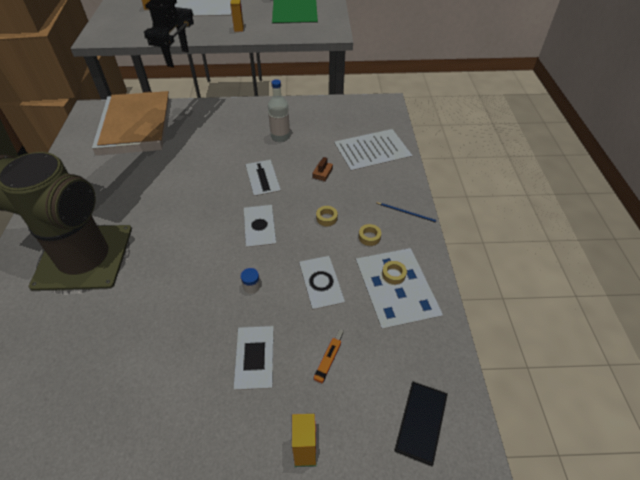

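The top view shows tape look-alikes at (283,236), (306,203) and (344,188). The one farthest left is (283,236). The cards are at (348,243) tape, (289,293) jar, (409,289) block and (229,293) cutter. The tools are the jar at (352,295), block at (226,238) and cutter at (410,239). The side view agrees.

```bash
cat > h.py <<'E'
from station import *
import numpy as np, cv2
def world(cam,uv,d,info=None):
    i=info or camera_info(cam);K=i["mtx"];uv=np.atleast_2d(uv).astype(float)
    x=(uv[:,0]-K[0,2])/K[0,0]*d;y=(uv[:,1]-K[1,2])/K[1,1]*d
    P=np.c_[x,-y,-d*np.ones(len(uv)),np.ones(len(uv))]
    return (P@np.linalg.inv(i["world_to_cam"]).T)[:,:3]
def onplane(cam,uv,z,info=None):
    a=world(cam,uv,0.0,info);b=world(cam,uv,1.0,info)
    return a+(b-a)*((z-a[:,2])/(b[:,2]-a[:,2]))[:,None]
def mask_pts(cam,m,d,info=None):
    v,u=np.nonzero(m&(d>0));return world(cam,np.c_[u,v],d[v,u],info)
def rect(P):
    r=cv2.minAreaRect((P[:,:2]*1000).astype(np.float32));b=cv2.boxPoints(r)
    e=[b[1]-b[0],b[2]-b[1]];e=max(e,key=np.linalg.norm)
    return np.round(r[0],1),np.round(r[1],1),round(float(np.degrees(np.arctan2(e[1],e[0]))%180),1)
E
python3 - <<'E'
from h import *
p,d=grab_frame("top")
cv2.imwrite("pics/crop1.png",cv2.resize(p[160:320,190:450,::-1],None,fx=3,fy=3,interpolation=2))
for n in["tape","jar","block","cutter","card_tape","card_jar","card_block","card_cutter","carton","bottle"]:
    for r in cut_out("top",n)[:4]:
        if r["p"]<.3:continue
        m=r["pixels"];P=mask_pts("top",m,d)
        print(n,round(r["p"],2),np.round(r["bbox"]),rect(P),"z",np.round(np.percentile(P[:,2],[5,50,95])*1e3))
        if n.startswith("card"):
            g=p.max(2);dk=(m|cv2.morphologyEx(m.astype(np.uint8),3,np.ones((15,15))).astype(bool))&(g<90)
            v,u=np.nonzero(dk)
            if len(v)>5: print("   print",rect(onplane("top",np.c_[u,v],.003)))
E
```

```text
tape 0.66 [304. 204.  15.  19.] (array([748.5,  42.1]), array([57.6, 56.6]), 86.8) z [ 0. 23. 30.]
tape 0.53 [283. 236.  19.  18.] (array([637.7, 114.9]), array([56.3, 51.4]), 44.1) z [12. 24. 29.]
tape 0.52 [344. 189.  20.  21.] (array([794.3, -86. ]), array([57.5, 57.5]), 134.4) z [ 4. 24. 31.]
tape 0.34 [354. 293.  12.  15.] (array([ 442.3, -107.4]), array([32. , 34.8]), 179.3) z [47. 51. 56.]
jar 0.47 [352. 294.  13.  14.] (array([ 446. , -105.7]), array([42.6, 42.8]), 177.9) z [ 2. 50. 56.]
block 0.76 [224. 239.  21.  11.] (array([634.1, 306.1]), array([64. , 44.2]), 65.8) z [16. 24. 54.]
card_tape 0.66 [348. 244.  47.  32.] (array([615.2, -97.9]), array([ 82.1, 149.2]), 102.2) z [-2.  4.  9.]
   print (array([612.9, -99.1]), array([56.5, 53.5]), 89.3)
card_jar 0.62 [287. 295.  39.  28.] (array([452.2,  98. ]), array([ 79.9, 145.6]), 96.4) z [-2.  4.  9.]
   print (array([450.1,  95.9]), array([39.5, 39.1]), 89.3)
card_block 0.7 [410. 292.  51.  30.] (array([ 460.7, -294. ]), array([149.8,  82.4]), 89.5) z [-2.  4. 10.]
   print (array([ 460. , -296.2]), array([62.5, 42.5]), 89.3)
card_cutter 0.86 [229. 293.  46.  35.] (array([452.1, 297.8]), array([ 79.2, 147.6]), 102.7) z [-2.  4.  9.]
   print (array([450.5, 295.7]), array([ 20.5, 127.3]), 104.1)
card_cutter 0.3 [352. 295.  13.  12.] (array([ 443.7, -107.5]), array([38.7, 38.1]), 88.1) z [46. 51. 56.]
carton 0.89 [473. 252.  30.  19.] (array([ 568., -492.]), array([56.5, 40.5]), 89.1) z [ 26. 117. 125.]
bottle 0.87 [158. 278.  34.  21.] (array([512. , 526.3]), array([125.5,  63.5]), 71.6) z [  5. 128. 202.]
```

View pics/crop1.png

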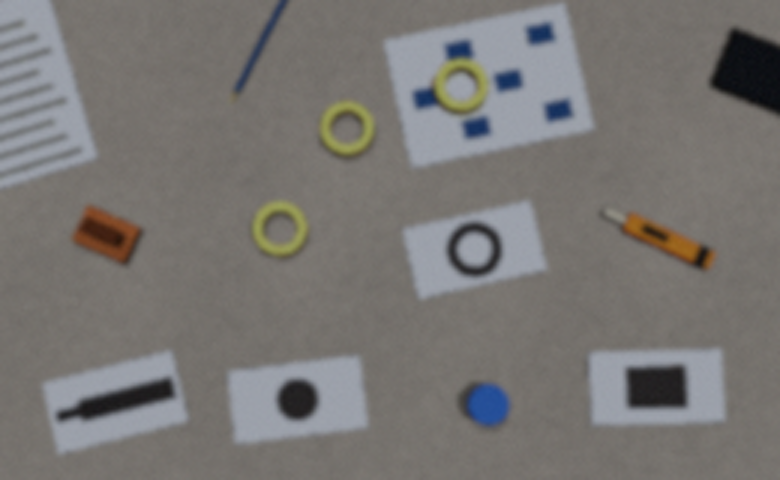

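The crop confirms three rings. The leftmost is at crop (280,229), which is world (638,115) mm, so I'll go above it.

```bash
python3 -m crank '[[95,[26,-30,0],[0,0,0]],[95,[26,-30,0],[0,0,0]],[95,[26,-30,0],[0,0,0]],[95,[26,-30,0],[0,0,0]],[95,[26,-30,0],[0,0,0]]]' >/dev/null
python3 -m crank '[[95,[26,-30,0],[0,0,0]],[95,[26,-30,0],[0,0,0]],[95,[26,-30,0],[0,0,0]],[95,[26,-30,0],[0,0,0]],[95,[26,-30,0],[0,0,0]]]' >/dev/null
python3 -m crank '[[95,[26,-30,0],[0,0,0]],[95,[26,-30,0],[0,0,0]],[95,[26,-30,0],[0,0,0]],[95,[26,-30,0],[0,0,0]],[95,[26,-30,0],[0,0,0]]]' >/dev/null
python3 -m crank '[[95,[26,-30,0],[0,0,0]],[95,[26,-30,0],[0,0,0]],[95,[0,0,0],[0,0,0]],[95,[0,0,0],[0,0,0]]]'
cat > look.py <<'E'
import sys
from h import *
# usage: look.py pic name...   measure with the wrist camera
s=sense();i=camera_info("wrist");p,d=grab_frame("wrist")
if sys.argv[1]!="-":cv2.imwrite(f"pics/{sys.argv[1]}.png",p[...,::-1])
e=s["ee_pos"]*1e3;R=s["eef_rot"]
print("t",s["time_s"],"tcp",np.round(e,1),"rot",np.round(R,3),"yaxis deg",round(float(np.degrees(np.arctan2(-np.cos(R[2]),np.sin(R[2])))%180),1),"w",round(s["gripper_width"]*1e3,1),"gf",round(float(s["grasp_force"]),1))
for n in sys.argv[2:]:
    for r in cut_out("wrist",n)[:4]:
        if r["p"]<.25:continue
        m=r["pixels"];P=mask_pts("wrist",m,d,i)
        if len(P)<50:continue
        z=np.percentile(P[:,2],[5,50,90])*1e3
        print(n,round(r["p"],2),np.round(r["bbox"]),rect(P),"z",np.round(z))
        if n.startswith("card"):
            mm=np.zeros(m.shape,np.uint8);c,_=cv2.findContours(m.astype(np.uint8),0,1)
            cv2.fillPoly(mm,[cv2.convexHull(np.vstack(c))],1);mm=cv2.erode(mm,np.ones((7,7)))
            v,u=np.nonzero((mm>0)&(p.max(2)<100))
            if len(v)>5:
                Q=onplane("wrist",np.c_[u,v],.003,i);print("   print",rect(Q),"mean",np.round(Q.mean(0)*1e3,1))
        else:
            T=P[P[:,2]*1e3>z[2]-8];print("   top",rect(T))
E
python3 look.py w1 tape card_tape
```

```text
time_s: 2.28
ee_pos: [0.6348, 0.1093, 0.2333]
eef_rot: [-3.142, -0.001, 2.838]
wrist_force: [-0.6, 0.1, -0.2]
gripper_width: 0.0949
grasp_force: 0.0
t 2.2833 tcp [634.8 109.3 233.3] rot [-3.142e+00 -1.000e-03  2.838e+00] yaxis deg 72.6 w 94.9 gf 0.0
tape 0.86 [214. 373.  45.  25.] (array([711.3, -25.4]), array([ 51.6, 230.6]), 145.7) z [ 2. 18. 23.]
   top (array([723.4,  -7.1]), array([ 46.7, 225.1]), 132.0)
tape 0.74 [329. 217.  61.  55.] (array([641.1, 111.8]), array([65.9, 62.5]), 2.0) z [-1. 22. 23.]
   top (array([637.8, 113.7]), array([57.8, 59.2]), 161.7)
tape 0.56 [299. 328.  51.  59.] (array([745. ,  45.2]), array([55. , 46.1]), 15.7) z [ 2. 21. 23.]
   top (array([745.6,  45.9]), array([55.6, 44.6]), 12.9)
card_tape 0.66 [142. 241. 147. 101.] (array([ 614.5, -100. ]), array([ 81.4, 147.5]), 102.4) z [0. 2. 3.]
   print (array([613.7, -99.7]), array([57.2, 57.8]), 154.1) mean [612.9 -99.7   3. ]
```

View pics/w1.png

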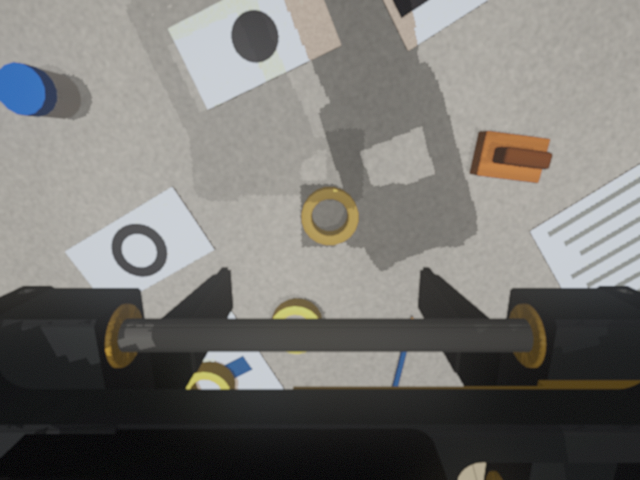

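The wrist view shows the chosen ring at (329,217), under the gripper and matching the top estimate. I'll descend and grip it.

```bash
python3 -m crank '[[95,[3,4.5,-35],[0,0,0]],[95,[0,0,-40],[0,0,0]],[95,[0,0,-40],[0,0,0]],[95,[0,0,-40],[0,0,0]],[95,[0,0,-30],[0,0,0]]]' >/dev/null
python3 -m crank '[[95,[0,0,-15],[0,0,0]],[95,[0,0,-10],[0,0,0]],[95,[0,0,0],[0,0,0]],[50,[0,0,0],[0,0,0]],[50,[0,0,0],[0,0,0]]]'
python3 -m crank '[[50,[0,0,0],[0,0,0]],[50,[0,0,0],[0,0,0]],[50,[0,0,0],[0,0,0]],[50,[0,0,0],[0,0,0]],[50,[0,0,0],[0,0,0]]]'
```

```text
time_s: 3.27
ee_pos: [0.639, 0.116, 0.0266]
eef_rot: [3.14, 0.004, 2.842]
wrist_force: [-0.6, -0.5, -0.5]
gripper_width: 0.0865
grasp_force: 0.0
time_s: 3.68
ee_pos: [0.6374, 0.1154, 0.0245]
eef_rot: [3.141, 0.001, 2.842]
wrist_force: [-0.8, -0.5, 3.1]
gripper_width: 0.0593
grasp_force: 30.0
```

```bash
python3 -m crank '[[50,[0,0,30],[0,0,0]],[50,[-2,-18,30],[0,0,0]],[50,[-4,-39,0],[0,0,0]],[50,[-4,-39,0],[0,0,0]],[50,[-4,-39,0],[0,0,0]]]' >/dev/null
python3 -m crank '[[50,[-4,-39,0],[0,0,0]],[50,[-4,-30,0],[0,0,0]],[50,[-2,-11,0],[0,0,0]],[50,[0,0,0],[0,0,0]],[50,[0,0,0],[0,0,0]]]' 
python3 look.py w2 tape card_tape
```

```text
time_s: 4.52
ee_pos: [0.6128, -0.0993, 0.0834]
eef_rot: [3.141, -0.001, 2.841]
wrist_force: [0.5, 0.7, 0.3]
gripper_width: 0.0595
grasp_force: 30.0
t 4.5167 tcp [612.8 -99.3  83.4] rot [ 3.141e+00 -1.000e-03  2.841e+00] yaxis deg 72.8 w 59.5 gf 30.0
tape 0.94 [326. 295. 131. 126.] (array([612.3, -97.8]), array([58.4, 56. ]), 19.6) z [63. 81. 82.]
   top (array([611.6, -99.9]), array([55.8, 58.5]), 126.2)
card_tape 0.94 [325. 235. 242. 169.] (array([ 614.6, -101.1]), array([ 82.1, 149.2]), 101.7) z [0. 2. 2.]
   print (array([ 613. , -111.3]), array([111.6,  59.8]), 88.7) mean [ 613.  -108.3    3. ]
```

View pics/w2.png

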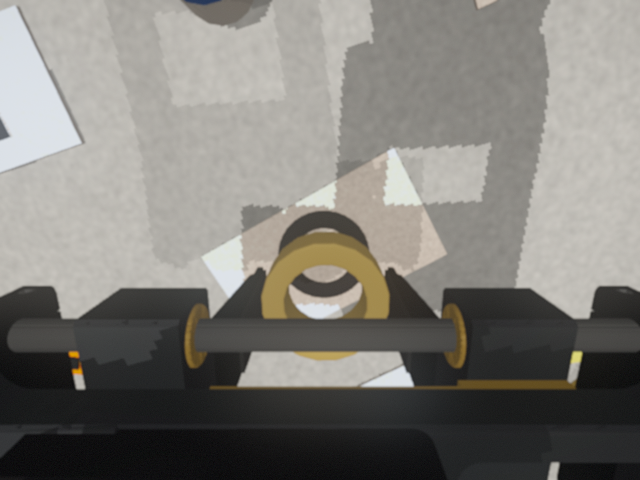

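The tape is held square between the jaws at (326,295), with the printed ring below it at (322,245). I'll shift about 2 mm, then lower and release.

```bash
python3 -m crank '[[50,[2,-0.5,-25],[0,0,0]],[50,[0,0,-20],[0,0,0]],[50,[0,0,-7],[0,0,0]],[50,[0,0,-3],[0,0,0]],[50,[0,0,0],[0,0,0]]]' 
python3 -m crank '[[50,[0,0,-1],[0,0,0]],[95,[0,0,0],[0,0,0]],[95,[0,0,0],[0,0,0]],[95,[0,0,0],[0,0,0]],[95,[0,0,0],[0,0,0]]]' 
python3 -m crank '[[95,[0,0,40],[0,0,0]],[95,[0,0,40],[0,0,0]],[95,[0,0,40],[0,0,0]],[95,[-20,0,40],[0,0,0]],[95,[-20,0,0],[0,0,0]]]'
python3 -m crank '[[95,[-20,0,0],[0,0,0]],[95,[-20,0,0],[0,0,0]],[95,[0,0,0],[0,0,0]],[95,[0,0,0],[0,0,0]]]'
python3 look.py w3 tape card_tape jar card_jar
```

```text
time_s: 5.08
ee_pos: [0.615, -0.099, 0.0285]
eef_rot: [3.142, -0.001, 2.843]
wrist_force: [0.1, -1.0, -0.6]
gripper_width: 0.0593
grasp_force: 30.0
time_s: 5.5
ee_pos: [0.6153, -0.1002, 0.0282]
eef_rot: [3.142, 0.001, 2.842]
wrist_force: [-1.0, -0.3, -0.7]
gripper_width: 0.0807
grasp_force: 0.0
time_s: 5.92
ee_pos: [0.5813, -0.1014, 0.1956]
eef_rot: [3.141, 0.017, 2.842]
wrist_force: [1.8, 0.3, 1.5]
gripper_width: 0.0951
grasp_force: 0.0
time_s: 6.25
ee_pos: [0.536, -0.1001, 0.1853]
eef_rot: [3.141, 0.001, 2.841]
wrist_force: [0.9, 0.1, 0.6]
gripper_width: 0.0951
grasp_force: 0.0
t 6.25 tcp [ 536.  -100.1  185.3] rot [3.141e+00 1.000e-03 2.841e+00] yaxis deg 72.8 w 95.1 gf 0.0
tape 0.81 [350. 296.  63.  45.] (array([611.6, -99.5]), array([49.9, 57.9]), 90.3) z [ 7. 25. 26.]
   top (array([609.2, -97.4]), array([58.2, 44.7]), 75.5)
card_tape 0.75 [343. 292. 152. 128.] (array([ 583.3, -108. ]), array([149. , 147.9]), 13.4) z [0. 2. 2.]
   print (array([ 620.6, -118.9]), array([65.7, 97.4]), 102.1) mean [ 637.6 -131.1    3. ]
jar 0.87 [281. 125.  62.  60.] (array([ 444.5, -112.9]), array([42.7, 51.3]), 109.1) z [47. 48. 49.]
   top (array([ 443.3, -109.2]), array([42.7, 42.2]), 46.3)
card_jar 0.8 [515.  73. 193. 140.] (array([451.3,  97.3]), array([ 81.4, 149.6]), 96.5) z [0. 2. 3.]
   print (array([450.9,  95.1]), array([43.6, 43.4]), 85.5) mean [450.6  95.1   3. ]
```

View pics/w3.png

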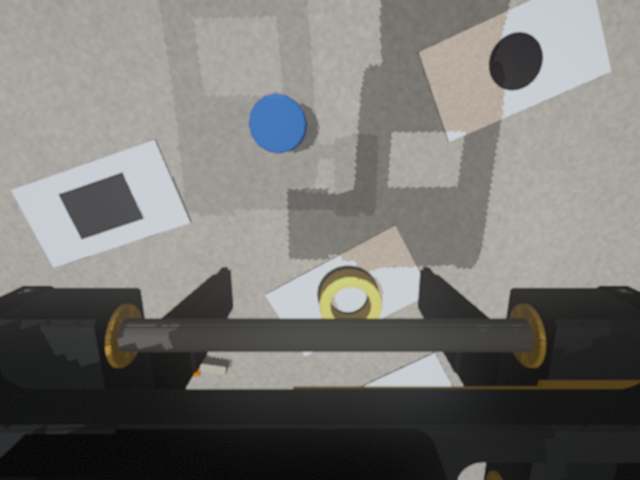

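The tape sits at (350,296) on its card. The jar is at (278,124), world (443.5,-109). I'll take the jar next.

```bash
python3 -m crank '[[95,[-31,-3,0],[0,0,0]],[95,[-31,-3,0],[0,0,0]],[95,[-31,-3,0],[0,0,0]],[95,[0,0,-35],[0,0,0]],[95,[0,0,-40],[0,0,0]]]' 
python3 -m crank '[[95,[0,0,-40],[0,0,0]],[95,[0,0,-28],[0,0,0]],[95,[0,0,-12],[0,0,0]],[95,[0,0,0],[0,0,0]],[35,[0,0,0],[0,0,0]]]'
python3 -m crank '[[35,[0,0,0],[0,0,0]],[35,[0,0,0],[0,0,0]],[35,[0,0,0],[0,0,0]],[35,[0,0,0],[0,0,0]],[35,[0,0,0],[0,0,0]]]'
python3 -m crank '[[35,[0,0,0],[0,0,0]],[35,[0,0,30],[0,0,0]],[35,[0,0,30],[0,0,0]],[35,[0,40,0],[0,0,0]],[35,[1,40,0],[0,0,0]]]'
python3 -m crank '[[35,[2,40,0],[0,0,0]],[35,[2,40,0],[0,0,0]],[35,[2,36,0],[0,0,0]],[35,[0,8,0],[0,0,0]],[35,[0,0,0],[0,0,0]]]'
python3 look.py - jar card_jar
```

```text
time_s: 6.92
ee_pos: [0.4461, -0.1104, 0.1138]
eef_rot: [-3.141, 0.012, 2.841]
wrist_force: [0.9, -0.1, -0.2]
gripper_width: 0.095
grasp_force: 0.0
time_s: 7.33
ee_pos: [0.4433, -0.1089, 0.0294]
eef_rot: [3.141, -0.002, 2.842]
wrist_force: [0.1, 0.4, 0.6]
gripper_width: 0.0921
grasp_force: 0.0
time_s: 7.75
ee_pos: [0.444, -0.1092, 0.0308]
eef_rot: [-3.142, 0.002, 2.842]
wrist_force: [-0.3, -0.1, 0.6]
gripper_width: 0.0606
grasp_force: 0.0
time_s: 8.17
ee_pos: [0.4464, -0.0299, 0.093]
eef_rot: [3.141, 0.006, 2.837]
wrist_force: [0.6, 0.4, -0.2]
gripper_width: 0.0353
grasp_force: 0.0
time_s: 8.58
ee_pos: [0.4502, 0.0969, 0.0901]
eef_rot: [3.141, 0.0, 2.846]
wrist_force: [0.3, 0.1, 0.2]
gripper_width: 0.0347
grasp_force: 0.0
t 8.5833 tcp [450.2  96.9  90.1] rot [3.141 0.    2.846] yaxis deg 73.1 w 34.7 gf 0.0
jar 0.65 [ 69. 305.  27.  23.] (array([414.8, -26.9]), array([ 23.6, 142.1]), 108.7) z [-1.  5. 13.]
   top (array([421.5, -23.6]), array([ 16.5, 140.4]), 103.1)
card_jar 0.97 [323. 239. 240. 164.] (array([452.2,  96.4]), array([ 82.1, 147. ]), 96.4) z [0. 2. 2.]
   print (array([464.8,  77.4]), array([62.9, 87.4]), 104.0) mean [456.   89.4   3. ]
```

I lifted before the jaws had closed (they move at about 80 mm/s). I'll check where the jar is now.

Run:
```python
from h import *
p,d=grab_frame("top")
cv2.imwrite("pics/top2.png",cv2.resize(p[200:340,190:450,::-1],None,fx=3,fy=3,interpolation=2))
for n in["jar","tape","card_tape"]:
    for r in cut_out("top",n)[:4]:
        if r["p"]<.3:continue
        P=mask_pts("top",r["pixels"],d);print(n,r["p"],np.round(r["bbox"]),rect(P),np.round(np.percentile(P[:,2],[5,50,95])*1e3))
```

```text
jar 0.5 [352. 294.  18.  10.] (array([ 443.9, -105.6]), array([35.1, 31.6]), 89.3) [46. 51. 56.]
jar 0.44 [349. 240.  16.  16.] (array([618.5, -97.9]), array([56.2, 62.8]), 178.5) [ 3. 26. 33.]
jar 0.38 [228. 292.  45.  39.] (array([451.3, 299.4]), array([ 84.9, 150.8]), 103.2) [-2.  4.  9.]
tape 0.74 [304. 284.  -2.  10.] (array([478.5,  39.9]), array([19.9, 33.5]), 179.4) [-1.  4. 20.]
tape 0.72 [343. 189.  14.  20.] (array([796.7, -86.5]), array([53.4, 60.5]), 178.6) [ 5. 24. 29.]
tape 0.64 [347. 241.  22.  19.] (array([616.8, -97.4]), array([53.6, 59.6]), 138.8) [17. 27. 33.]
tape 0.48 [305. 204.  17.  20.] (array([747.5,  42.1]), array([57.4, 56.2]), 87.5) [ 3. 24. 30.]
card_tape 0.89 [348. 244.  49.  33.] (array([614.1, -97.2]), array([ 82.7, 148.3]), 100.8) [-2.  4. 10.]
```

View pics/top2.png

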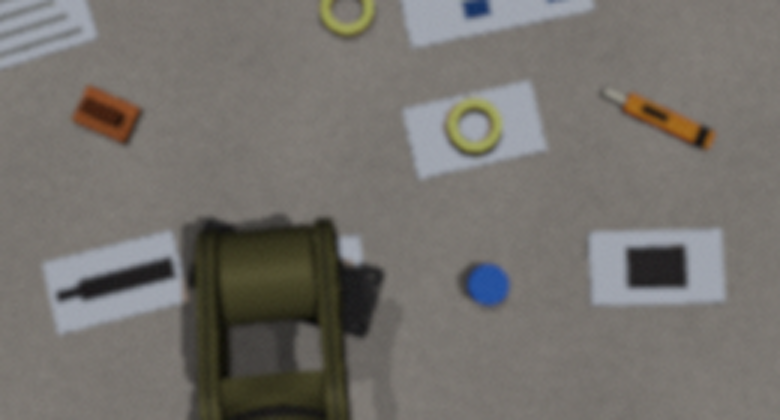

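The jar is upright and unmoved, and the tape is centred on its ring. I'll go back and close fully this time.

```bash
python3 -m crank '[[75,[-1,-38,2],[0,0,0]],[75,[-1,-38,0],[0,0,0]],[75,[-1,-38,0],[0,0,0]],[75,[-1,-38,0],[0,0,0]],[75,[-1,-36,0],[0,0,0]]]' 
python3 -m crank '[[75,[-1.5,-18,0],[0,0,0]],[75,[0,0,0],[0,0,0]],[75,[0,0,0],[0,0,0]],[75,[0,0,-20],[0,0,0]],[75,[0,0,-25],[0,0,0]]]'
python3 -m crank '[[75,[0,0,-17],[0,0,0]],[75,[0,0,0],[0,0,0]],[35,[0,0,0],[0,0,0]],[35,[0,0,0],[0,0,0]],[35,[0,0,0],[0,0,0]]]'
python3 -m crank '[[35,[0,0,0],[0,0,0]],[35,[0,0,0],[0,0,0]],[35,[0,0,0],[0,0,0]],[35,[0,0,0],[0,0,0]],[35,[0,0,0],[0,0,0]]]'
```

```text
time_s: 9.35
ee_pos: [0.4448, -0.0956, 0.0922]
eef_rot: [-3.141, 0.001, 2.84]
wrist_force: [0.5, 0.4, -0.6]
gripper_width: 0.063
grasp_force: 0.0
time_s: 9.77
ee_pos: [0.446, -0.1111, 0.0487]
eef_rot: [3.142, 0.006, 2.842]
wrist_force: [0.6, -0.5, -0.1]
gripper_width: 0.0751
grasp_force: 0.0
time_s: 10.18
ee_pos: [0.4451, -0.111, 0.0315]
eef_rot: [-3.141, 0.003, 2.842]
wrist_force: [0.2, -0.2, -0.7]
gripper_width: 0.0602
grasp_force: 0.0
time_s: 10.6
ee_pos: [0.4446, -0.1111, 0.0309]
eef_rot: [3.141, 0.001, 2.842]
wrist_force: [-1.3, 1.3, 6.8]
gripper_width: 0.0437
grasp_force: 30.0
```

Gripped at 43.7 mm. The move is to the disc at about (451,96).

```bash
python3 -m crank '[[35,[0,0,25],[0,0,0]],[35,[0,10,30],[0,0,0]],[35,[1,39,0],[0,0,0]],[35,[1,39,0],[0,0,0]],[35,[1,39,0],[0,0,0]]]'
python3 -m crank '[[35,[1,39,0],[0,0,0]],[35,[1,30,0],[0,0,0]],[35,[1,11,0],[0,0,0]],[35,[0,0,0],[0,0,0]],[35,[0,0,0],[0,0,0]]]'
python3 look.py - jar card_jar
```

```text
time_s: 11.02
ee_pos: [0.4468, 0.0168, 0.0854]
eef_rot: [3.142, 0.001, 2.84]
wrist_force: [0.8, -0.2, -0.9]
gripper_width: 0.0433
grasp_force: 30.0
time_s: 11.43
ee_pos: [0.4495, 0.0958, 0.0844]
eef_rot: [-3.14, -0.001, 2.843]
wrist_force: [-0.3, -0.4, -0.7]
gripper_width: 0.0433
grasp_force: 30.0
t 11.4333 tcp [449.5  95.8  84.4] rot [-3.140e+00 -1.000e-03  2.843e+00] yaxis deg 72.9 w 43.3 gf 30.0
jar 0.87 [325. 302. 105. 130.] (array([477.6,  87.3]), array([ 56.8, 118.2]), 167.0) z [ 64. 102. 103.]
   top (array([447.4,  97.4]), array([43.8, 42.2]), 10.1)
card_jar 0.75 [325. 233. 242. 154.] (array([450.2,  95.5]), array([ 83., 150.]), 94.2) z [0. 1. 2.]
   print (array([450.9,  82.1]), array([107.5,  49.4]), 81.3) mean [454.4  87.7   3. ]
```

```bash
python3 -m crank '[[35,[3,0,-20],[0,0,0]],[35,[0,0,-18],[0,0,0]],[35,[0,0,-7],[0,0,0]],[35,[0,0,-4],[0,0,0]],[35,[0,0,-2],[0,0,0]]]' 
python3 -m crank '[[75,[0,0,0],[0,0,0]],[75,[0,0,0],[0,0,0]],[75,[0,0,0],[0,0,0]],[75,[0,0,0],[0,0,0]],[75,[0,0,35],[0,0,0]]]' 
python3 -m crank '[[95,[0,0,40],[0,0,0]],[95,[0,0,40],[0,0,0]],[95,[-10,0,40],[0,0,0]],[95,[0,0,0],[0,0,0]],[95,[0,0,0],[0,0,0]]]'
python3 look.py w4 jar card_jar block card_cutter
```

```text
time_s: 12.0
ee_pos: [0.4522, 0.095, 0.034]
eef_rot: [-3.14, -0.003, 2.841]
wrist_force: [-8.0, -2.8, 12.8]
gripper_width: 0.0435
grasp_force: 30.0
time_s: 12.42
ee_pos: [0.4478, 0.0955, 0.0633]
eef_rot: [-3.137, -0.012, 2.842]
wrist_force: [-1.7, -0.3, -0.8]
gripper_width: 0.0709
grasp_force: 0.0
time_s: 12.83
ee_pos: [0.4447, 0.0963, 0.1927]
eef_rot: [3.139, 0.007, 2.842]
wrist_force: [-0.8, -1.0, -0.1]
gripper_width: 0.0939
grasp_force: 0.0
t 12.8333 tcp [444.7  96.3 192.7] rot [3.139 0.007 2.842] yaxis deg 72.8 w 93.9 gf 0.0
jar 0.76 [329. 232.  50.  59.] (array([452.7,  95.2]), array([49.4, 48.6]), 73.7) z [19. 51. 52.]
   top (array([450.3,  96.2]), array([42.9, 42.5]), 41.8)
jar 0.5 [531. 162. 178. 151.] (array([451.8, 295.4]), array([ 82.6, 146.8]), 103.7) z [0. 2. 3.]
   top (array([451.8, 295.4]), array([ 82.6, 146.8]), 103.7)
card_jar 0.78 [325. 224. 166. 132.] (array([451.6,  95.8]), array([ 82.7, 148.7]), 96.9) z [0. 1. 2.]
   print (array([439.7,  99.9]), array([42.7, 19.8]), 70.1) mean [439.7 102.2   3. ]
card_cutter 0.79 [530. 160. 177. 153.] (array([451.4, 296.4]), array([ 82.3, 149. ]), 103.8) z [0. 2. 3.]
   print (array([450., 294.]), array([ 22.1, 129.6]), 103.9) mean [451.3 289.1   3. ]
```

View pics/w4.png

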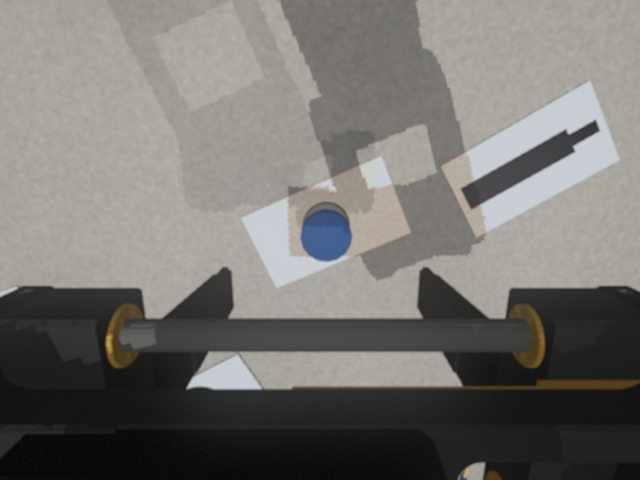

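The jar is centred on its card to about 1 mm. The next one is the block at (634,306), long axis 66°. I turn the jaws −97° so they close across the grip ridge.

```bash
python3 -m crank '[[95,[13.5,15,4],[0,0,-0.121]],[95,[13.5,15,4],[0,0,-0.121]],[95,[13.5,15,4],[0,0,-0.121]],[95,[13.5,15,4],[0,0,-0.121]],[95,[13.5,15,4],[0,0,-0.121]]]' >/dev/null
python3 -m crank '[[95,[13.5,15,0],[0,0,-0.121]],[95,[13.5,15,0],[0,0,-0.121]],[95,[13.5,15,0],[0,0,-0.121]],[95,[13.5,15,0],[0,0,-0.121]],[95,[13.5,15,0],[0,0,-0.121]]]' >/dev/null
python3 -m crank '[[95,[13.5,15,0],[0,0,-0.121]],[95,[13.5,15,0],[0,0,-0.121]],[95,[13.5,15,0],[0,0,-0.121]],[95,[13.5,15,0],[0,0,-0.121]],[95,[0,0,0],[0,0,0]]]' >/dev/null
python3 -m crank '[[95,[0,0,0],[0,0,0]]]'
python3 look.py w5 block
```

```text
time_s: 14.42
ee_pos: [0.6314, 0.3061, 0.2063]
eef_rot: [-3.139, 0.003, 1.15]
wrist_force: [0.5, -1.3, -0.1]
gripper_width: 0.095
grasp_force: 0.0
t 14.4167 tcp [631.4 306.1 206.3] rot [-3.139e+00  3.000e-03  1.150e+00] yaxis deg 155.9 w 95.0 gf 0.0
block 0.66 [331. 220.  48.  69.] (array([635.3, 303.1]), array([64.4, 45.6]), 65.5) z [19. 21. 49.]
   top (array([634.2, 303.9]), array([44.2, 15.3]), 65.9)
```

View pics/w5.png

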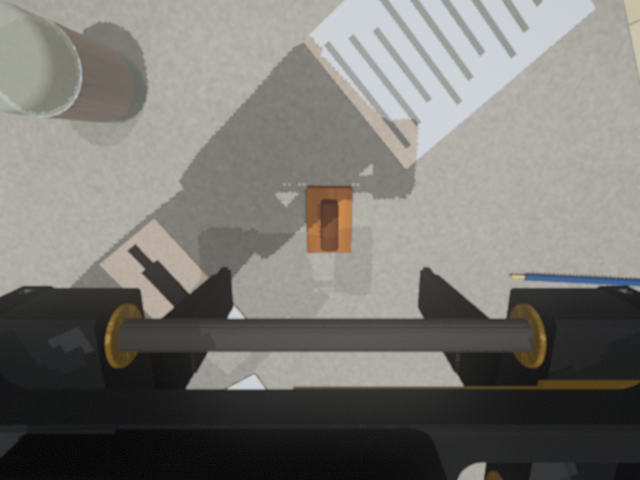

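The block is at (330,220), aligned with the jaws. I correct by (+2.8,−2.2) and descend.

```bash
python3 -m crank '[[50,[2.8,-2.2,-35],[0,0,0]],[50,[0,0,-40],[0,0,0]],[50,[0,0,-40],[0,0,0]],[50,[0,0,-30],[0,0,0]],[50,[0,0,-12],[0,0,0]]]' >/dev/null
python3 -m crank '[[50,[0,0,-4],[0,0,0]],[50,[0,0,0],[0,0,0]],[8,[0,0,0],[0,0,0]],[8,[0,0,0],[0,0,0]],[8,[0,0,0],[0,0,0]]]'
python3 -m crank '[[8,[0,0,0],[0,0,0]],[8,[0,0,0],[0,0,0]],[8,[0,0,0],[0,0,0]],[8,[0,0,0],[0,0,0]],[8,[0,0,0],[0,0,0]]]'
```

```text
time_s: 15.35
ee_pos: [0.6364, 0.3044, 0.051]
eef_rot: [3.138, -0.003, 1.148]
wrist_force: [0.3, 0.2, 0.9]
gripper_width: 0.0353
grasp_force: 0.0
time_s: 15.77
ee_pos: [0.6349, 0.304, 0.0487]
eef_rot: [3.141, -0.001, 1.148]
wrist_force: [-0.5, 0.5, 3.1]
gripper_width: 0.0156
grasp_force: 30.0
```

```bash
python3 -m crank '[[8,[0,0,40],[0,0,0]],[8,[0,0,40],[0,0,0]],[8,[-10,-35,0],[0,0,0.0245]],[8,[-10,-35,0],[0,0,0.0245]],[8,[-10,-35,0],[0,0,0.0245]]]' >/dev/null
python3 -m crank '[[8,[-10,-35,0],[0,0,0.0245]],[8,[-10,-35,0],[0,0,0.0245]],[8,[-10,-35,0],[0,0,0.0245]],[8,[-10,-35,0],[0,0,0.0245]],[8,[-10,-35,0],[0,0,0.0245]]]' >/dev/null
python3 -m crank '[[8,[-10,-35,0],[0,0,0.0245]],[8,[-10,-35,0],[0,0,0.0245]],[8,[-10,-35,0],[0,0,0.0245]],[8,[-10,-35,0],[0,0,0.0245]],[8,[-10,-35,0],[0,0,0.0245]]]' >/dev/null
python3 -m crank '[[8,[-11,-35,0],[0,0,0.0245]],[8,[-11,-35,0],[0,0,0.0245]],[8,[-11,-35,0],[0,0,0.0245]],[8,[-11,-35,0],[0,0,0.0245]],[8,[0,0,0],[0,0,0]]]' >/dev/null
python3 -m crank '[[8,[0,0,0],[0,0,0]],[8,[0,0,0],[0,0,0]]]'
python3 look.py w6 block card_block
```

```text
time_s: 17.6
ee_pos: [0.4604, -0.2907, 0.1274]
eef_rot: [-3.141, -0.001, 1.563]
wrist_force: [0.9, 0.5, -1.0]
gripper_width: 0.0158
grasp_force: 30.0
t 17.6 tcp [ 460.4 -290.7  127.4] rot [-3.141e+00 -1.000e-03  1.563e+00] yaxis deg 179.6 w 15.8 gf 30.0
block 0.75 [327. 268.  85. 103.] (array([ 460.4, -278.1]), array([38.9, 67.4]), 179.7) z [ 89. 100. 127.]
   top (array([ 464.4, -279. ]), array([37.2, 23.5]), 89.7)
card_block 0.7 [324. 219. 108. 138.] (array([ 459.9, -279.2]), array([ 82.4, 110.8]), 91.0) z [0. 2. 2.]
   print (array([ 459.4, -297.7]), array([57.3, 65.9]), 90.8) mean [ 459.1 -301.5    3. ]
card_block 0.63 [535. 248. 116. 145.] (array([ 625.2, -302.2]), array([128.2,  23.8]), 64.1) z [ 3. 14. 15.]
   print (array([ 629.7, -303.1]), array([122.1,  26.1]), 63.0) mean [ 625.1 -311.4    3. ]
```

View pics/w6.png

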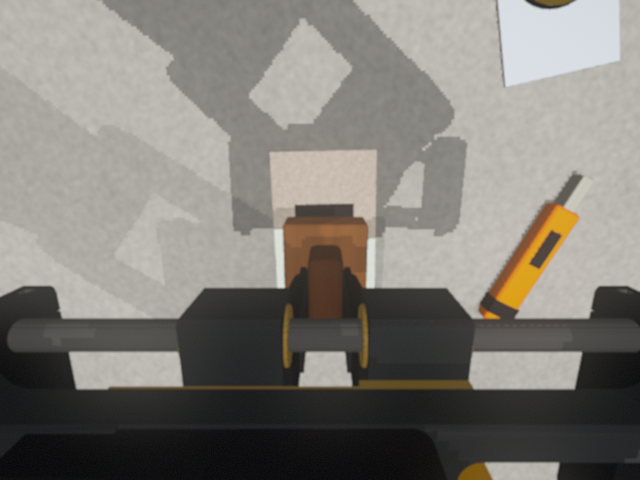

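The block is held at (326,268) above its card. I need its position along the ridge relative to the card.

Run:
```python
from h import *
i=camera_info("wrist");p,d=grab_frame("wrist")
v,u=np.mgrid[:480,:640];P=world("wrist",np.c_[u.ravel(),v.ravel()],d.ravel(),i)*1e3
ok=d.ravel()>0;ok&=(v.ravel()<290)
B=P[ok&(abs(P[:,2]-100.5)<4)&(abs(P[:,0]-460)<40)]
print("base",rect(B/1e3),B[:,0].min(),B[:,0].max(),"ymax by x",[round(np.max(B[abs(B[:,0]-x)<4][:,1]),1) for x in(445,460,475)])
# card: bright edge along y on table plane
g=cv2.cvtColor(p,cv2.COLOR_RGB2GRAY).astype(float)
for x in(435,450,465,480):
    ys=np.arange(-240,-205,.5);Q=np.c_[np.full(len(ys),x),ys,np.full(len(ys),3)]/1e3
    C=np.c_[Q,np.ones(len(Q))]@i["world_to_cam"].T;K=i["mtx"]
    m=np.c_[K[0,0]*C[:,0]/-C[:,2]+K[0,2],K[1,1]*-C[:,1]/-C[:,2]+K[1,2]].astype(np.float32)
    s=cv2.remap(g,m[:,0],m[:,1],1).ravel();s=cv2.GaussianBlur(s[:,None],(1,5),0).ravel();k=np.argmin(np.diff(s));print(x,"edge y",ys[k]+.25,round(np.diff(s)[k],1))
```

```text
base (array([ 461.2, -275.2]), array([44.3, 34.9]), 0.1) 439.0976564538607 483.35539448278524 ymax by x [np.float64(-257.9), np.float64(-257.7), np.float64(-258.0)]
435 edge y -224.25 -14.1
450 edge y -224.25 -12.7
465 edge y -223.75 -12.0
480 edge y -223.25 -12.8
```

```bash
cat > edge.py <<'E'
from h import *
def prof(cam,g,i,Q):
    C=np.c_[Q/1e3,np.ones(len(Q))]@i["world_to_cam"].T;K=i["mtx"]
    m=np.c_[K[0,0]*C[:,0]/-C[:,2]+K[0,2],K[1,1]*-C[:,1]/-C[:,2]+K[1,2]].astype(np.float32)
    return cv2.GaussianBlur(cv2.remap(g,m[:,0],m[:,1],1).reshape(-1,1),(1,9),0).ravel()
def fit(cam,g,i,pts,n,sign,half=12,z=3.):
    # edge points near pts along normal n; sign: -1 = gets darker along n. returns mid point, angle deg, rms
    n=np.array(n,float);t=np.arange(-half,half,.25);out=[]
    for q in pts:
        s=prof(cam,g,i,np.c_[np.array(q)+t[:,None]*n,np.full(len(t),z)]);dd=np.diff(s)*sign;k=np.argmax(dd)
        w=np.clip(dd[max(0,k-6):k+7],0,None);tt=t[max(0,k-6):k+7][:len(w)]+.125;out.append(np.array(q)+n*(w@tt)/w.sum())
    E=np.array(out,np.float32);vx,vy,x0,y0=cv2.fitLine(E,cv2.DIST_HUBER,0,.01,.01).ravel()
    r=(E-[x0,y0])@[-vy,vx];return np.round([x0,y0],1),round(float(np.degrees(np.arctan2(vy,vx))%180),2),round(float(r.std()),2)
E
python3 - <<'E'
from edge import *
for cam in("wrist","top"):
    i=camera_info(cam);p,d=grab_frame(cam);g=cv2.cvtColor(p,cv2.COLOR_RGB2GRAY).astype(np.float32)
    xs=np.arange(428,494,3);ys=np.arange(-250,-229,1.5) if cam=="wrist" else np.arange(-360,-232,4)
    print(cam,"far",fit(cam,g,i,[(x,-224) for x in xs],(0,1),-1),"xhi",fit(cam,g,i,[(501,y) for y in ys],(1,0),-1),"xlo",fit(cam,g,i,[(420,y) for y in ys],(-1,0),-1),end="")
    print("near",fit(cam,g,i,[(x,-369) for x in xs],(0,-1),-1) if cam=="top" else "")
E
```

```text
wrist far (array([ 455.9, -223.9], dtype=float32), 0.94, 0.08) xhi (array([ 499. , -240.2], dtype=float32), 90.66, 0.06) xlo (array([ 419.1, -240.8], dtype=float32), 90.9, 0.04)near 
top far (array([ 451.7, -222.7], dtype=float32), 1.97, 0.95) xhi (array([0., 0.], dtype=float32), 0.0, nan) xlo (array([0., 0.], dtype=float32), 0.0, nan)near (array([0., 0.], dtype=float32), 0.0, nan)edge.py:11: RuntimeWarning: invalid value encountered in divide
  w=np.clip(dd[max(0,k-6):k+7],0,None);tt=t[max(0,k-6):k+7][:len(w)]+.125;out.append(np.array(q)+n*(w@tt)/w.sum())
```

```bash
python3 -m crank '[[8,[-1.3,-6.9,-15],[0,0,0.02]],[8,[0,0,-25],[0,0,0]],[8,[0,0,-20],[0,0,0]],[8,[0,0,-9],[0,0,0]],[8,[0,0,-4],[0,0,0]]]' 
python3 -m crank '[[8,[0,0,-2.5],[0,0,0]],[8,[0,0,0],[0,0,0]],[50,[0,0,0],[0,0,0]],[50,[0,0,0],[0,0,0]],[50,[0,0,0],[0,0,0]]]' 
python3 -m crank '[[50,[0,0,0],[0,0,0]],[50,[0,0,0],[0,0,0]],[50,[0,0,25],[0,0,0]],[95,[0,0,35],[0,0,0]],[95,[0,0,40],[0,0,0]]]'
python3 -m crank '[[95,[0,0,40],[0,0,0]],[95,[0,0,0],[0,0,0]],[95,[0,0,0],[0,0,0]]]'
python3 look.py w7 block card_block cutter
```

```text
time_s: 18.32
ee_pos: [0.4584, -0.2968, 0.0529]
eef_rot: [-3.139, -0.002, 1.585]
wrist_force: [-0.2, 0.5, -0.6]
gripper_width: 0.0158
grasp_force: 30.0
time_s: 18.73
ee_pos: [0.4601, -0.2987, 0.0538]
eef_rot: [3.14, 0.002, 1.584]
wrist_force: [-1.1, 0.8, 0.3]
gripper_width: 0.0307
grasp_force: 0.0
time_s: 19.15
ee_pos: [0.4579, -0.297, 0.1513]
eef_rot: [-3.138, -0.003, 1.584]
wrist_force: [0.7, -0.9, 1.6]
gripper_width: 0.0582
grasp_force: 0.0
time_s: 19.4
ee_pos: [0.461, -0.2995, 0.1966]
eef_rot: [3.136, 0.005, 1.584]
wrist_force: [0.1, -1.3, 0.0]
gripper_width: 0.0777
grasp_force: 0.0
t 19.4 tcp [ 461.  -299.5  196.6] rot [3.136 0.005 1.584] yaxis deg 0.8 w 77.7 gf 0.0
card_block 0.98 [324. 214.  84. 147.] (array([ 460.7, -298.7]), array([ 81.5, 148.4]), 91.0) z [0. 2. 3.]
   print (array([ 459.3, -282. ]), array([42.9, 34. ]), 0.7) mean [ 459.3 -280.7    3. ]
card_block 0.71 [512.  46.  96.  92.] (array([ 621.8, -136.8]), array([81.8, 73.1]), 11.8) z [0. 1. 2.]
   print (array([ 609.2, -120.2]), array([48.2, 21.1]), 0.9) mean [ 600.2 -122.4    3. ]
cutter 0.65 [493. 226.  89. 123.] (array([ 626.9, -303.2]), array([128.3,  32.3]), 67.0) z [ 4. 14. 16.]
   top (array([ 625.7, -302.8]), array([128.9,  23.2]), 63.8)
```

View pics/w7.png

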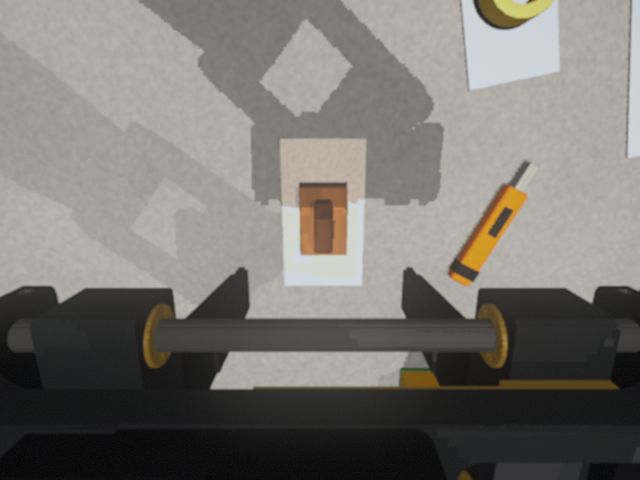

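The block is on its card at (323,220). I'll check its centring by depth. The cutter is at (490,225), nose toward +x+y, 64°.

```bash
python3 - <<'E'
from edge import *
i=camera_info("wrist");p,d=grab_frame("wrist");g=cv2.cvtColor(p,cv2.COLOR_RGB2GRAY).astype(np.float32)
v,u=np.mgrid[:480,:640];P=world("wrist",np.c_[u.ravel(),v.ravel()],d.ravel(),i)*1e3
ok=(d.ravel()>0)&(v.ravel()<290)&(abs(P[:,0]-460)<38)&(abs(P[:,1]+297)<45)
print("base",rect(P[ok&(abs(P[:,2]-25)<5)]/1e3),"all",rect(P[ok&(P[:,2]>17)]/1e3),"ridge",rect(P[ok&(P[:,2]>46)]/1e3))
xs=np.arange(428,494,3);ys=np.arange(-255,-229,1.5)
print("card far",fit("wrist",g,i,[(x,-224) for x in xs],(0,1),-1),"near",fit("wrist",g,i,[(x,-369) for x in xs],(0,-1),-1),"xhi",fit("wrist",g,i,[(500,y) for y in ys],(1,0),-1,8),"xlo",fit("wrist",g,i,[(419,y) for y in ys],(-1,0),-1,8))
E
python3 -m crank '[[95,[27,-1,0],[0,0,-0.078]],[95,[27,-1,0],[0,0,-0.078]],[95,[27,0,0],[0,0,-0.078]],[95,[27,0,0],[0,0,-0.078]],[95,[27,0,0],[0,0,-0.078]]]' >/dev/null
python3 -m crank '[[95,[30,0,0],[0,0,-0.079]],[95,[0,0,0],[0,0,0]],[95,[0,0,0],[0,0,0]],[95,[0,0,0],[0,0,0]]]'
python3 look.py w8 cutter
```

```text
base (array([ 460.4, -298.5]), array([43.9, 63.7]), 90.5) all (array([ 460.4, -298.5]), array([43.9, 63.7]), 90.5) ridge (array([ 460.3, -298.6]), array([15.3, 43.8]), 91.2)
card far (array([ 451.7, -223.8], dtype=float32), 0.87, 0.07) near (array([ 455.9, -369.7], dtype=float32), 0.87, 0.12) xhi (array([ 499. , -243.2], dtype=float32), 91.23, 0.1) xlo (array([ 419. , -240.6], dtype=float32), 90.65, 0.08)
time_s: 20.4
ee_pos: [0.6234, -0.2998, 0.1906]
eef_rot: [-3.138, 0.0, 1.116]
wrist_force: [-0.1, -0.9, -0.5]
gripper_width: 0.0951
grasp_force: 0.0
t 20.4 tcp [ 623.4 -299.8  190.6] rot [-3.138  0.     1.116] yaxis deg 154.0 w 95.1 gf 0.0
cutter 0.91 [329. 223.  28. 135.] (array([ 624.8, -306.2]), array([135.6,  23.2]), 63.8) z [12. 14. 16.]
   top (array([ 625.7, -303.1]), array([129.2,  21.9]), 63.7)
```

View pics/w8.png

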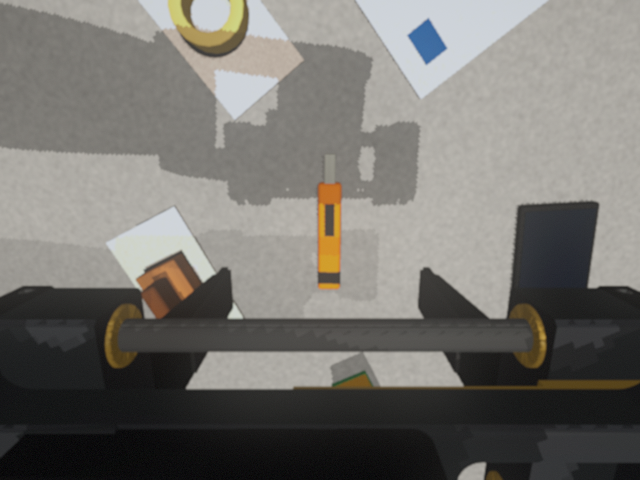

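The cutter at (329,222) lines up with the jaws. The block is within about 2 mm of its outline centre, which is fine. I descend on the cutter.

```bash
python3 -m crank '[[50,[2.3,-3.3,-35],[0,0,-0.005]],[50,[0,0,-40],[0,0,0]],[50,[0,0,-40],[0,0,0]],[50,[0,0,-30],[0,0,0]],[50,[0,0,-14],[0,0,0]]]' >/dev/null
python3 -m crank '[[50,[0,0,-8],[0,0,0]],[50,[0,0,0],[0,0,0]],[50,[0,0,0],[0,0,0]]]'
```

```text
time_s: 21.17
ee_pos: [0.6276, -0.3042, 0.0275]
eef_rot: [3.139, 0.0, 1.11]
wrist_force: [1.0, -0.5, 0.6]
gripper_width: 0.0514
grasp_force: 0.0
```

```bash
python3 -m crank '[[14,[0,0,-3.5],[0,0,0]],[14,[0,0,0],[0,0,0]],[14,[0,0,0],[0,0,0]],[14,[0,0,0],[0,0,0]],[14,[0,0,0],[0,0,0]]]'
python3 -m crank '[[14,[0,0,0],[0,0,0]],[14,[0,0,0],[0,0,0]],[14,[0,0,0],[0,0,0]]]'
```

```text
time_s: 21.58
ee_pos: [0.6269, -0.3035, 0.0227]
eef_rot: [3.141, 0.0, 1.11]
wrist_force: [-0.5, 0.1, 1.2]
gripper_width: 0.0222
grasp_force: 0.4
time_s: 21.83
ee_pos: [0.627, -0.3035, 0.0227]
eef_rot: [3.141, 0.0, 1.11]
wrist_force: [-0.2, 0.7, 4.0]
gripper_width: 0.0215
grasp_force: 30.0
```

```bash
python3 -m crank '[[14,[0,0,40],[0,0,0]],[14,[0,0,40],[0,0,0]],[14,[-10,35,0],[0,0,0.041]],[14,[-10,35,0],[0,0,0.041]],[14,[-10,35,0],[0,0,0.041]]]' >/dev/null
python3 -m crank '[[14,[-10,35,0],[0,0,0.041]],[14,[-10,35,0],[0,0,0.041]],[14,[-10,35,0],[0,0,0.041]],[14,[-10,35,0],[0,0,0.041]],[14,[-10,35,0],[0,0,0.041]]]' >/dev/null
python3 -m crank '[[14,[-10,35,0],[0,0,0.041]],[14,[-10,35,0],[0,0,0.041]],[14,[-10,35,0],[0,0,0.041]],[14,[-10,35,0],[0,0,0.041]],[14,[-10,35,0],[0,0,0.041]]]' >/dev/null
python3 -m crank '[[14,[-11,35,0],[0,0,0.041]],[14,[-11,35,0],[0,0,0.041]],[14,[-11,35,0],[0,0,0.041]],[14,[-11,35,0],[0,0,0.041]],[14,[0,4,0],[0,0,0]]]' >/dev/null
python3 -m crank '[[14,[0,0,0],[0,0,0]],[14,[0,0,0],[0,0,0]],[14,[0,0,0],[0,0,0]]]'
python3 look.py w9 cutter card_cutter
```

```text
time_s: 23.75
ee_pos: [0.4528, 0.2945, 0.1015]
eef_rot: [-3.141, 0.001, 1.806]
wrist_force: [0.3, -0.4, -1.2]
gripper_width: 0.0219
grasp_force: 30.0
t 23.75 tcp [452.8 294.5 101.5] rot [-3.141e+00  1.000e-03  1.806e+00] yaxis deg 13.5 w 21.9 gf 30.0
cutter 0.93 [324. 272.  45. 230.] (array([457.6, 270.3]), array([ 35.3, 179.2]), 104.2) z [91. 93. 95.]
   top (array([451.1, 302.4]), array([ 22.1, 113.6]), 103.6)
card_cutter 0.91 [324. 217. 118. 149.] (array([446.6, 312.8]), array([ 81.5, 108.2]), 103.7) z [0. 2. 2.]
   print (array([448.3, 311.2]), array([61.6, 97.6]), 103.5) mean [453.1 285.4   3. ]
```

View pics/w9.png

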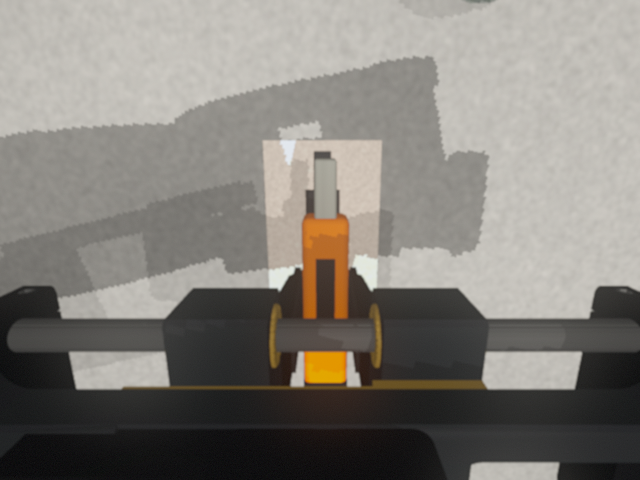

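The cutter is held at (324,272), nose up, over the outline. I'll measure the card edges against the cutter's nose tip and axis.

Run:
```python
from edge import *
i=camera_info("wrist");p,d=grab_frame("wrist");g=cv2.cvtColor(p,cv2.COLOR_RGB2GRAY).astype(np.float32)
a=np.radians(103.7);A=np.array([np.cos(a),np.sin(a)]);N=np.array([A[1],-A[0]]);c=np.array([451.5,296.])
far=fit("wrist",g,i,[c+A*73+N*s for s in range(-34,35,2)],A,-1,8)
hi=fit("wrist",g,i,[c+N*40+A*s for s in range(40,68,2)],N,-1,6)
lo=fit("wrist",g,i,[c-N*40+A*s for s in range(40,68,2)],-N,-1,6)
print("card",far,hi,lo)
print("card rel c: axial",round((far[0]-c)@A-73,2),"lateral at far end",round(((hi[0]-c)@N+(lo[0]-c)@N)/2,2),"width",round((hi[0]-lo[0])@N,1))
v,u=np.mgrid[:480,:640];P=world("wrist",np.c_[u.ravel(),v.ravel()],d.ravel(),i)*1e3
L=(P[:,:2]-c)@A;M=(P[:,:2]-c)@N
k=(d.ravel()>0)&(v.ravel()<290)&(abs(M)<20)&(abs(P[:,2]-93)<7)
print("tip axial",np.round(np.percentile(L[k],[98,99.7,100]),1),"(65 = centred)")
for b in(20,30,40,50,58):
    q=k&(abs(L-b)<4);print(b,"lateral mid",round((M[q].min()+M[q].max())/2,2),"w",round(np.ptp(M[q]),1))
```

```text
card (array([433.2, 365.8], dtype=float32), 13.69, 1.26) (array([476.6, 357.3], dtype=float32), 103.69, 0.07) (array([399.2, 337.8], dtype=float32), 103.6, 0.08)
card rel c: axial -0.85 lateral at far end -1.0 width 79.8
tip axial [61.3 62.8 63. ] (65 = centred)
20 lateral mid 1.49 w 22.0
30 lateral mid 1.51 w 21.8
40 lateral mid 1.53 w 20.0
50 lateral mid 1.61 w 9.5
58 lateral mid 1.63 w 9.3
```

```bash
python3 -m crank '[[14,[-2.7,0.4,-15],[0,0,0]],[14,[0,0,-25],[0,0,0]],[14,[0,0,-20],[0,0,0]],[14,[0,0,-9],[0,0,0]],[14,[0,0,-4],[0,0,0]]]' 
python3 -m crank '[[14,[0,0,-2.5],[0,0,0]],[14,[0,0,0],[0,0,0]],[55,[0,0,0],[0,0,0]],[55,[0,0,0],[0,0,0]],[55,[0,0,0],[0,0,0]]]' 
python3 -m crank '[[55,[0,0,0],[0,0,0]],[55,[0,0,0],[0,0,0]],[55,[0,0,25],[0,0,0]],[95,[0,0,35],[0,0,0]],[95,[0,0,40],[0,0,0]]]'
python3 -m crank '[[95,[0,0,40],[0,0,0]],[95,[0,0,40],[0,0,0]],[95,[0,0,0],[0,0,0]],[95,[0,0,0],[0,0,0]],[95,[0,0,0],[0,0,0]]]'
python3 look.py w10 cutter card_cutter
```

```text
time_s: 24.37
ee_pos: [0.4489, 0.2948, 0.027]
eef_rot: [-3.138, 0.001, 1.806]
wrist_force: [-0.1, -0.5, 0.1]
gripper_width: 0.0216
grasp_force: 30.0
time_s: 24.78
ee_pos: [0.4508, 0.2965, 0.0276]
eef_rot: [3.139, -0.001, 1.807]
wrist_force: [0.2, -0.3, 1.1]
gripper_width: 0.0367
grasp_force: 0.0
time_s: 25.2
ee_pos: [0.4482, 0.2951, 0.1253]
eef_rot: [-3.136, 0.001, 1.807]
wrist_force: [0.4, 0.7, 0.6]
gripper_width: 0.0633
grasp_force: 0.0
time_s: 25.62
ee_pos: [0.4497, 0.2959, 0.2063]
eef_rot: [3.142, 0.0, 1.807]
wrist_force: [-0.1, -0.6, 0.2]
gripper_width: 0.0934
grasp_force: 0.0
t 25.6167 tcp [449.7 295.9 206.3] rot [3.142 0.    1.807] yaxis deg 13.6 w 93.4 gf 0.0
cutter 0.78 [326. 220.  24. 132.] (array([451.9, 292.2]), array([ 23.2, 134.8]), 103.3) z [15. 17. 19.]
   top (array([451.2, 295.8]), array([ 21.9, 127.5]), 103.8)
card_cutter 0.62 [326. 216.  84. 144.] (array([451.3, 293.7]), array([ 82.5, 149.5]), 103.6) z [0. 2. 3.]
   print (array([455.3, 274.2]), array([19.9, 78. ]), 103.6) mean [456.1 272.2   3. ]
```

View pics/w10.png

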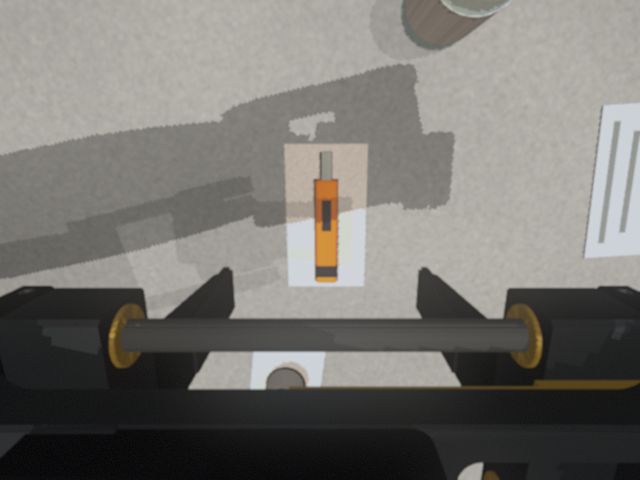

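The cutter lies on its outline at (326,220). As a last check, I measure the tape and jar numerically from above.

```bash
python3 -m crank '[[95,[13,-36,0],[0,0,0]],[95,[13,-36,0],[0,0,0]],[95,[13,-36,0],[0,0,0]],[95,[13,-36,0],[0,0,0]],[95,[13,-36,0],[0,0,0]]]' >/dev/null
python3 -m crank '[[95,[13,-36,0],[0,0,0]],[95,[13,-36,0],[0,0,0]],[95,[13,-36,0],[0,0,0]],[95,[13,-36,0],[0,0,0]],[95,[13,-36,0],[0,0,0]]]' >/dev/null
python3 -m crank '[[95,[16,-36,0],[0,0,0]],[95,[0,0,0],[0,0,0]],[95,[0,0,0],[0,0,0]],[95,[0,0,0],[0,0,0]]]'
python3 look.py w11 tape card_tape
python3 - <<'E'
from h import *
p,d=grab_frame("top")
for n in["carton","bottle","jar","block","cutter","tape"]:
    for r in cut_out("top",n)[:3]:
        if r["p"]<.4:continue
        P=mask_pts("top",r["pixels"],d);print(n,round(r["p"],2),np.round(r["bbox"]),rect(P),np.round(np.percentile(P[:,2],[5,50,95])*1e3))
E
```

```text
time_s: 26.93
ee_pos: [0.5951, -0.0997, 0.2046]
eef_rot: [-3.139, -0.002, 1.807]
wrist_force: [0.2, 0.4, -0.2]
gripper_width: 0.095
grasp_force: 0.0
t 26.9333 tcp [595.1 -99.7 204.6] rot [-3.139e+00 -2.000e-03  1.807e+00] yaxis deg 13.5 w 95.0 gf 0.0
tape 0.97 [525. 255.  70.  64.] (array([795.6, -90.5]), array([59.7, 62.7]), 97.9) z [ 3. 21. 23.]
   top (array([795.5, -89. ]), array([58.4, 59.3]), 152.3)
tape 0.91 [348. 227.  63.  57.] (array([ 616.6, -100.2]), array([59.4, 59.4]), 71.5) z [10. 25. 26.]
   top (array([616.5, -99.6]), array([58.5, 59. ]), 169.8)
tape 0.6 [531. 115.  85.  75.] (array([750.9,  36. ]), array([59.1, 65.7]), 140.4) z [ 3. 22. 23.]
   top (array([748.4,  37.7]), array([58.3, 59.3]), 164.3)
card_tape 0.6 [348. 219.  84. 146.] (array([ 614.5, -101. ]), array([ 82.4, 146.8]), 101.5) z [0. 2. 3.]
   print (array([610.9, -91.7]), array([38.8, 51.4]), 172.5) mean [601.9 -90.2   3. ]
carton 0.84 [474. 253.  30.  19.] (array([ 567.8, -506.1]), array([84.7, 40.6]), 89.3) [  6. 116. 125.]
bottle 0.62 [157. 279.  34.  22.] (array([499.5, 495. ]), array([59.2, 67.3]), 169.8) [ 26. 131. 200.]
jar 0.53 [289. 292.  14.  12.] (array([451.1,  96.9]), array([40.5, 41.4]), 133.4) [20. 54. 60.]
block 0.81 [408. 288.  22.  11.] (array([ 463.2, -294.5]), array([66.3, 49.2]), 89.4) [ 3. 27. 57.]
cutter 0.52 [290. 292.  17.  12.] (array([449.2,  99.2]), array([40.8, 47.2]), 130.2) [ 8. 53. 60.]
cutter 0.5 [229. 291.  37.  10.] (array([451.8, 291.3]), array([ 22. , 116.7]), 105.3) [14. 20. 26.]
cutter 0.44 [156. 278.  36.  20.] (array([500.9, 520.8]), array([ 63.2, 110.1]), 91.1) [ 22. 131. 200.]
tape 0.68 [342. 189.  17.  21.] (array([797.9, -84.9]), array([66.4, 57.6]), 3.5) [ 1. 22. 29.]
tape 0.56 [304. 204.  19.  18.] (array([745.1,  41.8]), array([54.8, 50.2]), 71.2) [17. 24. 29.]
```

All four are within about 2 mm of their outline centres. The bystanders have not moved and the gripper is clear and open.

```bash
python3 -c "
from station import *
print(hand_in())"
```

```text
the job is handed in; nothing more can be done
None
```

The job is handed in: tape, jar, block and cutter are each on their card, measured within about 2 mm of the outline centre, the same way up and released, with the carton and bottle untouched; it took about 27 s of the 102 s.

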